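# Reset the tile-cutting stop in the pottery studio

## Robot

A 6-joint arm with a two-finger parallel gripper is mounted at the origin on the work surface. World frame = base frame: x ahead of the robot, y to its left, z up, the work surface at z = 0. Lengths are in m, angles in rad, forces in N, time in s.
With the tool pointing down it reaches from about 0.35 to 1 m from the base axis. Payload 7.1 kg.
Tool frame: the origin (TCP) lies on the centre line of the jaws, within the pads' length; the fingertips stand 22 mm ahead of it and the grasp point (between the pads) lies 3 mm ahead of it (env.tip_reach is the distance from the TCP to the fingertips, in m); z points along the fingers, x is the direction in which the jaws open and shut, and the axes are right-handed (so a half turn about z gives the same grasp; the last joint's range is limited). The gripper opens to 85 mm and grips with 20 to 120 N. Pads are 22 mm wide; open, the fingers measure 114 mm over their backs; the gripper's body (76 mm by 85 mm) begins 54 mm behind the grasp point. The pads swing forward as they close: fully open they stand 13 mm farther back than shut.
Start: joints at [1.256, 0.423, 1.63, -0, 1.089, -0.019], TCP at [0.182, 0.598, 0.253] pointing down, gripper open.
Joint ranges: [-3, 3], [-0.9, 2.11], [0.09, 2.58], [-1.31, 4.45], [0.11, 2.69], [-2.54, 2.54]. Speed limits (rad/s): [2.39, 2.39, 3.01, 3.14, 3.14, 3.14].

## Interface

Orientations are given as [roll, pitch, yaw] about the fixed x, y, z axes, in that order (R = Rz(yaw) Ry(pitch) Rx(roll)).
In Python, from station import telemetry, vision, sign_off, env gives the robot as it stands. The module is installed in compiled form; this text tells all that it offers.
- The arm moves only by the tool step_arm, never from a script. Its argument "series" is a list of rows, each a list of 7 numbers: the closure, from 0 (fully open) to 1 (shut), then the shift along the world's x, y, z in mm, then the turn, a rotation vector about the world's x, y, z in rad. A call has 1 to 10 rows; each row is the pose to reach, as a shift and turn from the pose commanded when the call began; what a row does not reach only later rows make up. A row lasts 1/12 s, in which the tool goes at most 41.7 mm and 7.16 degrees, less where a joint would pass 70% of its speed; a pose out of reach is approached as far as the arm can. A call with a gripper value outside its range is refused whole. The fingers move at their own pace and stop on an object; "grip_force" is the grip in N (left out, the last holds). Time passes only in rows, so rows that repeat a pose let the fingers close. It gives the time, the measured TCP pose, the force and the opening at its end, in the units of the state.
- telemetry.get_state(): the state, without advancing time (a new reading comes with each control period).
- vision.snapshot(name): name is "scene" or "top" or "wrist"; returns (picture, depth): 420x560x3 uint8, red, green, blue; 420x560 float32, m along the optical axis (not along the pixel's ray), 0 where there is no reading.
- vision.camera_params(name): a dict with "intrinsics" (3x3 intrinsics, pixels), "k1" (the pictures are not rectified: a ray, as slopes to the right and down, at radius r is drawn at 1 + k1 r^2 times it, then the intrinsics apply), "position" and "attitude" of the camera in the world. Camera axes: x right, y down, z forward; pixel columns grow to the right and rows downward; lengths in m; the calibration is good to about 2 mm. A picture is of the moment at which its call begins: read the wrist's pose just before it. camera_params takes no time and is no camera call; for the wrist camera it gives the pose at the moment of the call.
- sign_off(): hands the job in, once; it reports no verdict.
Trained networks look in the newest picture that a camera, given by its name, has taken for a name from the list of things; names that differ only in an ending like _2 or _b are one class to them, and where a whole thing is asked for, a point or a joint stands for the part that bears it (a point fixed in the world has none). Each returns a list of dicts, best first, with "p" (0 to 1); they miss things now and then, are a little off and sometimes report something else, mostly with a low value. They report only what shows in the picture. A call takes as long as a camera call.
- vision.silhouettes(camera, label): "mask" (420x560 bool, what is visible of it) and "centre" ([column, row] in pixels, amid what is visible of it).
The state is a dict: "time": time; "qpos": joint angles; "joint_vel": joint speeds; "tau": joint torques, N m; "ee_pos": TCP position; "eef_rot": TCP orientation; "contact_force": force on the tool from outside, world axes, zero at the start; "torque": the same for the moment, N m; "opening": finger opening in m.
Only numpy, scipy, OpenCV 4.12 (cv2) and the standard library are available. Lean on these libraries where they do the work, as an engineer would, in place of code of your own. Each camera call takes 0.05 s, during which the arm holds its last target. There are 200 camera calls.

## Task

On the cutting jig, loosen the thumb screw on the collar that carries the flat stop plate by turning it about a quarter turn anticlockwise seen from above, without shifting the collar yet. Then slide that collar along the rod until the stop plate lines up with the pointed marker on the edge of the board, and let go with the screw left loose. Leave the plain collar and its screw as they are.

Things in the scene. Friction and masses are not known exactly. Their poses are not given: they have to be found in the camera images.
- stop_grip (a point): Centre of the upright thumb screw's wing (bar 44 x 10 mm, 26 high, z 98-124 mm) on the dark collar that carries a 6 mm thick flat stop plate reaching 97 mm from the rod, away from the robot. Point: z 111 mm, on the screw axis, above the rod, in the plate's plane. Axes turn with the screw: x along the wing, y through its thickness, z up. Stem 10 mm dia. Collar 44 mm dia., 26 long, z 38-82 mm.
- stop_screw (a joint): Turn of this screw, rad: starts 0-0.15 (tight, wing about square to the rod), grows anticlockwise from above, hard stop 1.6. About 0.15 N m turns it; it stays where left. Tight, the collar is clamped and drags hard (20 N and more); past about 0.6 rad it slides freely along the rod (2 N) and stays where left. Slide it by the wing still held, or push the collar's side.
- marker: Triangular steel block, 35 mm wide, 30 long, 10 high, one point towards the rod, fixed on the far edge of the 18 mm plywood board (a round disc there is not it). Origin at z 18 mm, 115 mm from the rod's axis (20 mm steel rod, axis z 60 mm). y axis parallel to the rod, x square to it, away from the robot. Lined up: stop_grip has y = 0 in this frame. It lies 40-130 mm from the collar's start.
- plain_grip (a point): Centre of the wing of the other thumb screw, on the plain collar without a plate near the rod's left (+y) end; sizes, height and axes as for stop_grip. Not to be moved or turned. It stays at least 70 mm from where the stop collar has to go.

How it is judged:
By the outcome, as a careful person would: the job done as asked, in the order asked, and still so for the second after the job is handed in, with the robot touching nothing.
It also fails if it takes over 38 s, if anything falls off the work surface, if the arm or the gripper's body presses on something with over 40 N, if the wrist force passes 120 N, or if a joint passes its speed limit or range.

## Working session

There is one attempt and no reset: what is moved stays moved. The work goes in short steps, Python scripts to look and compute and a tool call to move; the robot and the scene stay as the last step left them, time stands still between calls to the robot, and variables do not carry over. Pictures are saved under pics/ and viewed, about 8 in all and at most 12, crops included, and the job is handed in when it is done.

Besides the shell and the picture viewer there is one more tool, called after "Request:" by a JSON object that holds its "method" and its "body". step_arm: Moves the arm, as the interface text tells. Its arguments: {"type":"object","properties":{"series":{"type":"array"},"grip_force":{"type":"number"}},"required":["series"]}

```bash
mkdir -p pics; cat > h.py <<'E'
import numpy as np, cv2
from station import telemetry, vision, sign_off, env
from scipy.spatial.transform import Rotation as R
def cam(n):
    c=vision.camera_params(n); A=np.array(c["attitude"],float)
    if A.shape!=(3,3): A=R.from_euler('xyz',A).as_matrix() if A.size==3 else None
    return np.array(c["intrinsics"]),c["k1"],np.array(c["position"]),A
def rays(c,uv):
    K,k1,p,A=c; uv=np.atleast_2d(np.array(uv,float))
    d=np.c_[(uv[:,0]-K[0,2])/K[0,0],(uv[:,1]-K[1,2])/K[1,1]]; s=d.copy()
    for _ in range(20): s=d/(1+k1*(s**2).sum(1,keepdims=True))
    return np.c_[s,np.ones(len(s))]@A.T
def at_z(c,uv,z):
    r=rays(c,uv); return c[2]+r*((z-c[2][2])/r[:,2])[:,None]
def by_depth(c,uv,dep):
    return c[2]+rays(c,uv)*np.asarray(dep)[:,None]
def cloud(c,mask,D):
    v,u=np.nonzero(mask&(D>0)); return by_depth(c,np.c_[u,v],D[v,u])
def save(n,im): cv2.imwrite('pics/'+n,cv2.cvtColor(im,cv2.COLOR_RGB2BGR))
E
python3 - <<'E'
from h import *
print(vision.camera_params("top")); s=telemetry.get_state(); print(s['time'],s['ee_pos'],s['eef_rot'],s['contact_force'])
for n in ["scene","top"]:
    im,D=vision.snapshot(n); save(n+'1.png',im); c=cam(n)
    for l in ["stop_grip","stop_screw","marker","plain_grip"]:
        for r in vision.silhouettes(n,l)[:3]:
            P=cloud(c,r["mask"],D); print(n,l,round(r["p"],2),np.round(r["centre"]),r["mask"].sum(),np.round(np.median(P,0),4) if len(P) else '', np.round(P.min(0),3) if len(P) else '',np.round(P.max(0),3) if len(P) else '')
print(telemetry.get_state()['time'])
E
```

```text
{'intrinsics': array([[487.30488537,   0.        , 273.8270317 ],
       [  0.        , 487.30488537, 213.08653933],
       [  0.        ,   0.        ,   1.        ]]), 'k1': 0.035054176671343903, 'position': array([0.42741315, 0.09793396, 0.76185787]), 'attitude': array([-2.93682221, -0.00557862, -1.54381182])}
0.0 [0.18201693 0.59736866 0.25254033] [-3.14158349e+00  1.52209346e-03  1.27498975e+00] [-0.4740374  -0.98108795  0.23354712]
scene stop_grip 0.97 [279. 134.] 413 [ 0.517  -0.0219  0.1167] [ 0.474 -0.127  0.001] [ 0.537 -0.015  0.126]
scene stop_screw 0.65 [278. 134.] 458 [ 0.5163 -0.0223  0.1146] [ 0.439 -0.135 -0.002] [ 0.537 -0.015  0.126]
scene marker 0.49 [257. 238.] 245 [0.6132 0.0743 0.0276] [0.594 0.06  0.015] [0.624 0.091 0.032]
scene plain_grip 0.8 [364. 207.] 414 [0.4832 0.1491 0.1205] [ 0.403  0.079 -0.001] [0.503 0.155 0.126]
top stop_grip 0.73 [368. 251.] 358 [ 0.5123 -0.0255  0.123 ] [ 0.493 -0.059  0.017] [ 0.535 -0.018  0.127]
top stop_screw 0.61 [366. 254.] 378 [ 0.5125 -0.0257  0.1227] [ 0.493 -0.051  0.018] [ 0.538 -0.018  0.127]
top plain_grip 0.78 [238. 275.] 246 [0.4776 0.1433 0.1236] [0.458 0.136 0.102] [0.5   0.151 0.127]
top plain_grip 0.23 [367. 250.] 376 [ 0.5134 -0.0257  0.1228] [ 0.493 -0.051  0.016] [ 0.548 -0.018  0.127]
0.5
```

View pics/top1.png

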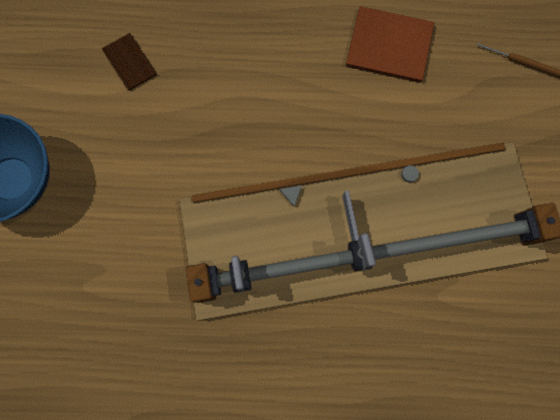

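View pics/scene1.png

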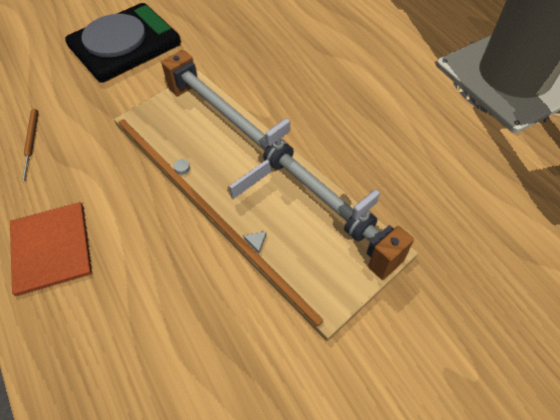

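Top: marker triangle at about (291,196), plate running (347,195)-(357,245), stop wing at (367,250), plain wing at (238,275), disc at (410,174). Now I'll work out the geometry.

```bash
cat >> h.py <<'E'
def grid(c,D):
    v,u=np.nonzero(D>0); return np.c_[u,v],by_depth(c,np.c_[u,v],D[v,u])
def measure(n):
    im,D=vision.snapshot(n); c=cam(n); uv,P=grid(c,D); out={}
    u,v=uv.T
    # rod
    m=(P[:,2]>.062)&(P[:,2]<.0735)&(P[:,0]>.42)&(P[:,0]<.58)&(P[:,1]>-.2)&(P[:,1]<.14)
    l=cv2.fitLine(P[m][:,:2].astype(np.float32),cv2.DIST_HUBER,0,.01,.01).ravel(); d=l[:2]*np.sign(l[1]); out['rod']=(d,l[2:],m.sum())
    for k,y0,y1 in(('stop',-.08,.12),('plain',.12,.18)):
        m=(P[:,2]>.112)&(P[:,2]<.135)&(P[:,0]>.42)&(P[:,0]<.58)&(P[:,1]>y0)&(P[:,1]<y1)
        if m.sum()<20: continue
        r=cv2.minAreaRect(P[m][:,:2].astype(np.float32)*1000); q=P[m][:,:2]; w,V=np.linalg.eigh(np.cov(q.T)); e=V[:,1]*np.sign(V[0,1])
        out[k]=(np.array(r[0])/1000,r[1],np.arctan2(e[1],e[0]),q.mean(0),m.sum())
    m=(P[:,2]>.0225)&(P[:,2]<.034)&(P[:,0]>.56)&(P[:,0]<.66)&(P[:,1]>.03)&(P[:,1]<.12)
    out['mark']=P[m]
    return im,D,c,P,uv,out
E
python3 - <<'E'
from h import *
for n in ["top","scene"]:
    im,D,c,P,uv,o=measure(n); d,p,_=o['rod']; print(n,'rod dir',d,np.arctan2(d[1],d[0]),p,o['rod'][2])
    x=np.array([d[1],-d[0]])
    for k in('stop','plain'):
        if k in o: q=o[k]; print(k,np.round(q[0],4),np.round(q[1],1),round(q[2],3),np.round(q[3],4),'along',(q[0]-p)@d,(q[3]-p)@d,'across',(q[0]-p)@x,'rel turn',q[2]-np.arctan2(x[1],x[0]),q[4])
    M=o['mark']; a=(M[:,:2]-p)@d; b=(M[:,:2]-p)@x
    print('mark n',len(M))
    for lo in np.arange(.07,.15,.005):
        s=(b>=lo)&(b<lo+.005)
        if s.sum(): print(round(lo,3),s.sum(),np.round([a[s].min(),a[s].max(),(a[s].min()+a[s].max())/2],4))
    # plate
    A=(P[:,:2]-p)@d; B=(P[:,:2]-p)@x; s=(B>.035)&(B<.095)&(P[:,2]>.04)&(P[:,2]<.095); print('plate',s.sum(),np.median(A[s]),np.percentile(A[s],[2,98]),np.percentile(P[s,2],[5,99]))
E
```

```text
top rod dir [-0.20194247  0.9793974 ] 1.7741373 [ 0.5172404  -0.04241594] 3150
stop [ 0.5143 -0.027 ] [43.9 11.3] 0.255 [ 0.5133 -0.0262] along 0.01564396937273755 0.016704648693068203 across 0.0002698563705558426 rel turn 0.051781380755047235 304
plain [0.4797 0.1444] [43.6 10. ] 0.206 [0.4792 0.144 ] along 0.19058298101789553 0.1902906625696085 across 0.0009312574761052979 rel turn 0.002968865825589889 263
mark n 676
0.095 8 [0.0913 0.0959 0.0936]
0.1 20 [0.089  0.0983 0.0937]
0.105 27 [0.0865 0.1007 0.0936]
0.11 44 [0.0823 0.1031 0.0927]
0.115 51 [0.08   0.1066 0.0933]
0.12 67 [0.0773 0.109  0.0932]
0.125 92 [0.0473 0.1382 0.0928]
0.13 183 [0.0464 0.1379 0.0922]
0.135 170 [0.0456 0.1369 0.0913]
0.14 14 [0.0453 0.1298 0.0875]
plate 276 0.017663900127673663 [0.01290731 0.01891897] [0.04344307 0.06584581]
scene rod dir [-0.19787762  0.98022676] 1.7699887 [ 0.5184445  -0.01844862] 2111
stop [ 0.5145 -0.025 ] [44.6 11.4] 0.221 [ 0.5164 -0.023 ] along -0.00563162360941936 -0.004021647001706737 across -0.005119802841286576 rel turn 0.02214846880456839 261
plain [0.4808 0.1464] [43.7 10.3] 0.192 [0.4828 0.148 ] along 0.16900537232524637 0.17017190363381773 across -0.004255775627901964 rel turn -0.007518050093769879 284
mark n 716
0.09 9 [0.0681 0.0735 0.0708]
0.095 19 [0.0673 0.0769 0.0721]
0.1 34 [0.0632 0.0795 0.0714]
0.105 44 [0.0601 0.0815 0.0708]
0.11 57 [0.0584 0.0858 0.0721]
0.115 82 [0.0549 0.0879 0.0714]
0.12 73 [0.025  0.1156 0.0703]
0.125 189 [0.0242 0.1152 0.0697]
0.13 207 [0.0226 0.114  0.0683]
0.135 2 [0.0362 0.057  0.0466]
plate 1060 -0.44175473366438 [-0.52055894 -0.00269379] [0.04085791 0.06438656]
```

Request:
{"method": "step_arm", "body": {"series": [[0,14,-27,0,0,0,-0.115],[0,29,-54,0,0,0,-0.23],[0,44,-81,0,0,0,-0.345],[0,59,-108,0,0,0,-0.46],[0,74,-136,0,0,0,-0.575],[0,89,-164,0,0,0,-0.69],[0,104,-192,0,0,0,-0.805],[0,119,-220,0,0,0,-0.92],[0,134,-250,0,0,0,-1.035],[0,149,-280,0,0,0,-1.15]]}}

```text
time: 1.43
ee_pos: [0.3316, 0.3165, 0.2536]
eef_rot: [-3.141, -0.001, 0.12]
contact_force: [1.6, 0.1, 0.8]
opening: 0.0855
```

Request:
{"method": "step_arm", "body": {"series": [[0,15,-28,0,0,0,-0.12],[0,30,-56,0,0,0,-0.24],[0,45,-84,0,0,0,-0.36],[0,60,-112,0,0,0,-0.48],[0,75,-140,0,0,0,-0.6],[0,90,-168,0,0,0,-0.72],[0,105,-196,0,0,0,-0.84],[0,120,-224,0,0,0,-0.96],[0,135,-252,0,0,0,-1.08],[0,150,-280,0,0,0,-1.2]]}}

```text
time: 2.27
ee_pos: [0.4818, 0.0363, 0.2536]
eef_rot: [-3.141, -0.0, -1.081]
contact_force: [0.1, 0.8, 0.6]
opening: 0.0854
```

Request:
{"method": "step_arm", "body": {"series": [[0,15,-30,0,0,0,-0.12],[0,33,-64,-10,0,0,-0.24],[0,33,-64,-12,0,0,-0.255],[0,33,-64,-12,0,0,-0.255]]}}

```text
time: 2.6
ee_pos: [0.5144, -0.0277, 0.2406]
eef_rot: [3.141, 0.0, -1.334]
contact_force: [-0.8, 1.0, -0.3]
opening: 0.0853
```

```bash
cat >> h.py <<'E'
def report(n):
    im,D,c,P,uv,o=measure(n); d=np.array([-.2,.98]); d/=np.linalg.norm(d); x=np.array([d[1],-d[0]])
    for k in('stop','plain'):
        if k in o: q=o[k]; print(n,k,np.round(q[0],4),np.round(q[1],1),'ang',round(q[2],3),np.round(q[3],4),q[4])
    return im,D,c,P,o,d,x
E
python3 - <<'E'
from h import *
s=telemetry.get_state(); print(s['time'],s['ee_pos'],s['eef_rot'],s['qpos'],s['contact_force'],s['opening'])
im,D,c,P,o,d,x=report("wrist"); save('w1.png',im); print(c[2],o['rod'])
for r in vision.silhouettes("wrist","stop_grip"): print(r['p'],r['centre'],at_z(c,[r['centre']],.124))
E
```

```text
2.6 [ 0.51436129 -0.02774817  0.24063743] [ 3.14061440e+00  3.54126254e-04 -1.33353074e+00] [-7.70171758e-02  2.79436621e-01  1.88092417e+00  4.13189396e-05
  9.82271671e-01  1.25649044e+00] [-0.82658158  0.98960105 -0.28598497] 0.08532680180621781
wrist stop [ 0.5157 -0.0258] [43.5 10. ] ang 0.242 [ 0.5179 -0.0252] 600
wrist plain [0.4804 0.1446] [42.8 11.4] ang 0.214 [0.4821 0.1431] 908
[ 0.59006228 -0.00839967  0.36154574] (array([-0.19888243,  0.9800234 ], dtype=float32), array([0.5118266 , 0.00198067], dtype=float32), np.int64(6326))
```

View pics/w1.png

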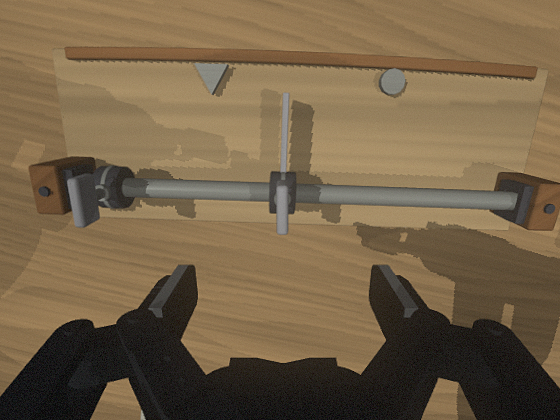

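Request:
{"method": "step_arm", "body": {"series": [[0,0,1,-35,0,0,0],[0,0.5,1.5,-75,0,0,0],[0,0.5,1.5,-105,0,0,0],[0.3,0.5,1.5,-125,0,0,0],[0.4,0.5,1.5,-125,0,0,0],[0.4,0.5,1.5,-125,0,0,0],[0.4,0.5,1.5,-125,0,0,0]]}}

```text
time: 3.28
ee_pos: [0.5155, -0.024, 0.1177]
eef_rot: [-3.14, -0.001, -1.328]
contact_force: [0.7, -0.6, 0.2]
opening: 0.0514
```

```bash
python3 - <<'E'
from h import *
s=telemetry.get_state(); print(s['time'],s['ee_pos'],s['eef_rot'],s['contact_force'],s['opening'])
im,D=vision.snapshot("wrist"); save('w2.png',cv2.resize(im[160:],None,fx=1.4,fy=1.4))
print(cam("wrist")[0][0])
for n in ["top"]: im,*_=report(n)
E
```

```text
3.2833 [ 0.51545124 -0.02396819  0.11771648] [-3.13981041e+00 -5.12020151e-04 -1.32837810e+00] [ 0.73311405 -0.57807561  0.20232261] 0.05136535984397069
[300.27976164   0.         282.81814457]
top plain [0.4797 0.1444] [43.6 10.1] ang 0.203 [0.4793 0.1441] 262
```

View pics/w2.png

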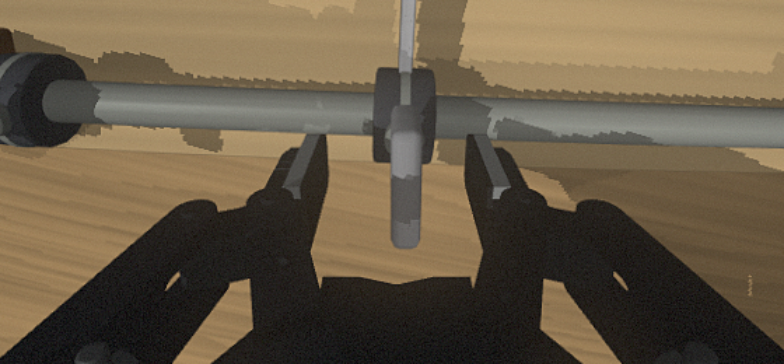

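Pads at columns 327 and 466 (middle about 396), wing at about 405: the jaws sit roughly 3 mm too far towards +y. I'll correct that and close in.

Request:
{"method": "step_arm", "body": {"series": [[0.5,0.5,-2.7,-1,0,0,0],[0.65,0.5,-2.7,-1,0,0,0],[0.7,0.5,-2.7,-1,0,0,0],[0.7,0.5,-2.7,-1,0,0,0]], "grip_force": 20}}

```text
time: 3.72
ee_pos: [0.5154, -0.0275, 0.1158]
eef_rot: [-3.141, -0.0, -1.33]
contact_force: [0.7, -0.2, 0.0]
opening: 0.025
```

```bash
python3 - <<'E'
from h import *
s=telemetry.get_state(); print(s['time'],s['ee_pos'],s['eef_rot'],s['contact_force'],s['opening'])
im,D=vision.snapshot("wrist"); save('w3.png',cv2.resize(im[200:380,180:390],None,fx=3,fy=3))
E
```

```text
3.7167 [ 0.51535237 -0.02749483  0.11575219] [-3.14089795e+00 -2.01420379e-04 -1.33027625e+00] [ 0.68686061 -0.15922865  0.04654859] 0.02504229436546516
```

View pics/w3.png

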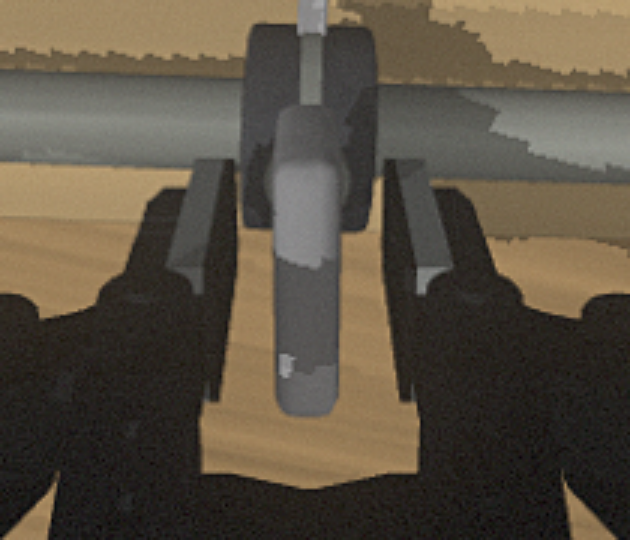

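Request:
{"method": "step_arm", "body": {"series": [[0.78,0,0.5,0,0,0,0],[0.84,0,0.5,0,0,0,0],[0.9,0,0.5,0,0,0,0],[1,0,0.5,0,0,0,0],[1,0,0.5,0,0,0,0]], "grip_force": 20}}

```text
time: 4.18
ee_pos: [0.5152, -0.0269, 0.1154]
eef_rot: [3.142, -0.0, -1.33]
contact_force: [-0.8, -1.6, 2.1]
opening: 0.0098
```

Request:
{"method": "step_arm", "body": {"series": [[1,0,0,0,0,0,0],[1,0,0,0,0,0,0]], "grip_force": 60}}

```text
time: 4.35
ee_pos: [0.5152, -0.0269, 0.1154]
eef_rot: [-3.142, -0.0, -1.33]
contact_force: [-1.2, -3.1, 3.1]
opening: 0.0091
```

```bash
python3 - <<'E'
from h import *
s=telemetry.get_state(); print(s['time'],s['ee_pos'],s['eef_rot'],s['contact_force'],s['torque'],s['opening'])
E
```

```text
4.35 [ 0.5151686  -0.02694906  0.11543436] [-3.14157543e+00 -1.23915649e-04 -1.33002425e+00] [-1.18761257 -3.05900187  3.09998056] [-0.34601375  0.19721557 -0.04207631] 0.009122010881744923
```

Request:
{"method": "step_arm", "body": {"series": [[1,0,0,0,0,0,0.07],[1,0,0,0,0,0,0.14],[1,0,0,0,0,0,0.21],[1,0,0,0,0,0,0.28],[1,0,0,0,0,0,0.35],[1,0,0,0,0,0,0.42],[1,0,0,0,0,0,0.42]]}}

```text
time: 4.93
ee_pos: [0.5152, -0.0269, 0.1154]
eef_rot: [-3.142, -0.0, -0.907]
contact_force: [-1.0, -1.7, 4.1]
opening: 0.0091
```

Request:
{"method": "step_arm", "body": {"series": [[1,0,0,0,0,0,0.1],[1,0,0,0,0,0,0.2],[1,0,0,0,0,0,0.3],[1,0,0,0,0,0,0.4],[1,0,0,0,0,0,0.5],[1,0,0,0,0,0,0.6],[1,0,0,0,0,0,0.7],[1,0,0,0,0,0,0.8],[1,0,0,0,0,0,0.9],[1,0,0,0,0,0,1.0]]}}

```text
time: 5.77
ee_pos: [0.5155, -0.0269, 0.1155]
eef_rot: [3.142, -0.001, 0.092]
contact_force: [0.4, -0.7, 3.5]
opening: 0.0091
```

Request:
{"method": "step_arm", "body": {"series": [[1,0,0,0,0,0,0.03],[1,0,0,0,0,0,0.03]]}}

```text
time: 5.93
ee_pos: [0.5155, -0.0269, 0.1155]
eef_rot: [3.141, -0.001, 0.119]
contact_force: [0.7, -0.9, 3.2]
opening: 0.0089
```

```bash
python3 - <<'E'
from h import *
s=telemetry.get_state(); print(s['time'],s['ee_pos'],s['eef_rot'],s['contact_force'],s['torque'],s['opening'])
for n in("scene","top"):
    im,D=vision.snapshot(n); save(n+'2.png',im)
E
```

```text
5.9333 [ 0.5155     -0.02686117  0.11547082] [ 3.14140838e+00 -7.18109047e-04  1.19201440e-01] [ 0.71592093 -0.89576348  3.21276736] [-0.18692612  0.02290486  0.08617882] 0.008879612892210686
```

View pics/scene2.png

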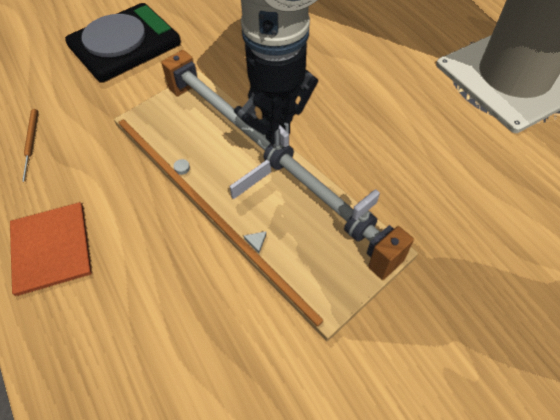

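Wing has turned, and the collar and plate still sit at (279,155). Next is the slide.

Request:
{"method": "step_arm", "body": {"series": [[1,-1.2,6,0,0,0,0],[1,-3.3,16,0,0,0,0],[1,-5.3,26,0,0,0,0],[1,-7.4,36,0,0,0,0],[1,-9.4,46,0,0,0,0],[1,-11.4,56,0,0,0,0],[1,-13.5,66,0,0,0,0],[1,-15,73,0,0,0,0],[1,-15.5,76,0,0,0,0],[1,-15.5,76,0,0,0,0]]}}

```text
time: 6.87
ee_pos: [0.4998, 0.0503, 0.1155]
eef_rot: [-3.141, -0.001, 0.121]
contact_force: [2.0, 2.2, 3.9]
opening: 0.0093
```

```bash
cat >> h.py <<'E'
def plate(n):
    im,D=vision.snapshot(n); c=cam(n); uv,P=grid(c,D); d=np.array([-.2,.98]); d/=np.linalg.norm(d); x=np.array([d[1],-d[0]]); p=np.array([.5172,-.0424])
    A=(P[:,:2]-p)@d; B=(P[:,:2]-p)@x
    s=(B>.04)&(B<.094)&(P[:,2]>.035)&(P[:,2]<.085)&(abs(A)<.15)
    print(n,'plate',s.sum(),np.median(A[s]),np.percentile(A[s],[2,98]),P[s,2].max())
    t=s&(P[:,2]>np.percentile(P[s,2],99)-.004); print(' top edge A',np.median(A[t]),t.sum())
    m=(P[:,2]>.0235)&(P[:,2]<.034)&(B>.088)&(B<.125)&(A>.05)&(A<.13)
    for lo in np.arange(.09,.125,.005):
        q=m&(B>=lo)&(B<lo+.005)
        if q.sum()>5: print('  mk',round(lo,3),q.sum(),(A[q].min()+A[q].max())/2,round(A[q].max()-A[q].min(),4))
    return im
E
python3 - <<'E'
from h import *
s=telemetry.get_state(); print(s['time'],s['ee_pos'],s['eef_rot'],s['contact_force'],s['torque'],s['opening'])
for n in("scene","top"):
    im=plate(n); save(n+'3.png',im)
im=plate("wrist"); save('w4.png',im)
E
```

```text
6.8667 [0.49976009 0.05028442 0.1154551 ] [-3.14108069e+00 -5.39422455e-04  1.20833668e-01] [1.97639647 2.17464057 3.89247206] [ 0.3207694  -0.42858509 -0.10191404] 0.009265008791172613
scene plate 392 0.09849098031643874 [0.09330625 0.09970916] 0.06649511520382856
 top edge A 0.09657761147278435 137
  mk 0.095 7 0.09549277534848166 0.0054
  mk 0.1 17 0.094066179962424 0.0084
  mk 0.105 31 0.09450882443887323 0.0155
  mk 0.11 42 0.0942935400297273 0.0212
  mk 0.115 52 0.09455535388531122 0.0259
  mk 0.12 63 0.0947266079823395 0.0316
  return _methods._mean(a, axis=axis, dtype=dtype,
  ret = ret.dtype.type(ret / rcount)
Traceback (most recent call last):
  File "h.py", line 45, in plate
    print(n,'plate',s.sum(),np.median(A[s]),np.percentile(A[s],[2,98]),P[s,2].max())
                                            ~~~~~~~~~~~~~^^^^^^^^^^^^^
IndexError: index -1 is out of bounds for axis 0 with size 0
```

Scene camera puts the plate about 1.5-2 mm past the marker. I'll pull back 1.5 mm, let go, lift, and look with a clear view.

Request:
{"method": "step_arm", "body": {"series": [[1,0.3,-1.5,0,0,0,0],[1,0.3,-1.5,0,0,0,0],[0.8,0.3,-1.5,0,0,0,0],[0.6,0.3,-1.5,0,0,0,0],[0.4,0.3,-1.5,0,0,0,0],[0.4,0.3,-1.5,0,0,0,0],[0.4,0.3,-1.5,20,0,0,0],[0.4,0.3,-1.5,55,0,0,0],[0.4,0.3,-1.5,90,0,0,0],[0.4,0.3,-1.5,130,0,0,0]], "grip_force": 20}}

```text
time: 7.8
ee_pos: [0.4985, 0.0474, 0.2454]
eef_rot: [-3.141, 0.004, 0.12]
contact_force: [0.7, 0.6, 0.5]
opening: 0.0511
```

Request:
{"method": "step_arm", "body": {"series": [[0.4,-20,-30,20,0,0,-0.12],[0.4,-40,-60,30,0,0,-0.24],[0.4,-60,-90,30,0,0,-0.36],[0.4,-80,-100,30,0,0,-0.48],[0.4,-90,-100,30,0,0,-0.6],[0.4,-90,-100,30,0,0,-0.72],[0.4,-90,-100,30,0,0,-0.84],[0.4,-90,-100,30,0,0,-0.96],[0.4,-90,-100,30,0,0,-1.0],[0.4,-90,-100,30,0,0,-1.0]]}}

```text
time: 8.63
ee_pos: [0.4094, -0.0524, 0.2751]
eef_rot: [3.141, 0.001, -0.882]
contact_force: [-0.1, 0.8, 0.2]
opening: 0.0516
```

```bash
python3 - <<'E'
from h import *
s=telemetry.get_state(); print(s['time'],s['ee_pos'],s['eef_rot'],s['contact_force'],s['opening'])
for n in("scene","top","wrist"):
    try: im=plate(n); save(n+'5.png',im); report(n)
    except Exception as e: print(n,e); save(n+'5.png',vision.snapshot(n)[0])
a,b=cv2.imread('pics/top5.png'),cv2.imread('pics/wrist5.png')
cv2.imwrite('pics/both.png',np.vstack([cv2.resize(a[150:330,170:450],(560,360))[:300],b[:300]]))
E
```

```text
8.6333 [ 0.40943264 -0.05240722  0.27509626] [ 3.1409119e+00  6.1422996e-04 -8.8160063e-01] [-0.05398825  0.81679211  0.15664928] 0.05160563064062891
scene plate 401 0.09545873530164631 [0.09047873 0.09667627] 0.06553845377010337
 top edge A 0.09320205817286703 137
  mk 0.095 7 0.09456200223508092 0.0033
  mk 0.1 20 0.09417898518707392 0.0099
  mk 0.105 27 0.094588782540695 0.0149
  mk 0.11 42 0.09396047989174316 0.0219
  mk 0.115 53 0.09352945673868063 0.0268
  mk 0.12 63 0.09403633865539203 0.0303
scene stop [0.5    0.0502] [11. 43.] ang -1.434 [0.5014 0.0517] 278
scene plain [0.4809 0.146 ] [43.7 11. ] ang 0.189 [0.483 0.148] 283
top plate 203 0.09295343804089337 [0.08904301 0.09486908] 0.06636734144234702
 top edge A 0.09184033520441848 131
  mk 0.1 13 0.09535976664583912 0.0062
  mk 0.105 32 0.09371003425412894 0.0143
  mk 0.11 40 0.0935535379218562 0.0221
  mk 0.115 52 0.09355549631440596 0.027
  mk 0.12 68 0.09339856095292326 0.032
top stop [0.4994 0.0479] [10.3 43.6] ang -1.45 [0.4988 0.0481] 275
top plain [0.4797 0.1445] [43.6 10.1] ang 0.204 [0.4792 0.144 ] 262
wrist plate 248 0.08948582698280923 [0.08832118 0.09443101] 0.06509354944756202
 top edge A 0.09141985368743337 155
wrist stop [0.5007 0.0477] [11.  44.2] ang -1.457 [0.5002 0.0472] 749
wrist plain [0.4657 0.1384] [10.  14.8] ang -0.248 [0.4655 0.1384] 253
```

View pics/both.png

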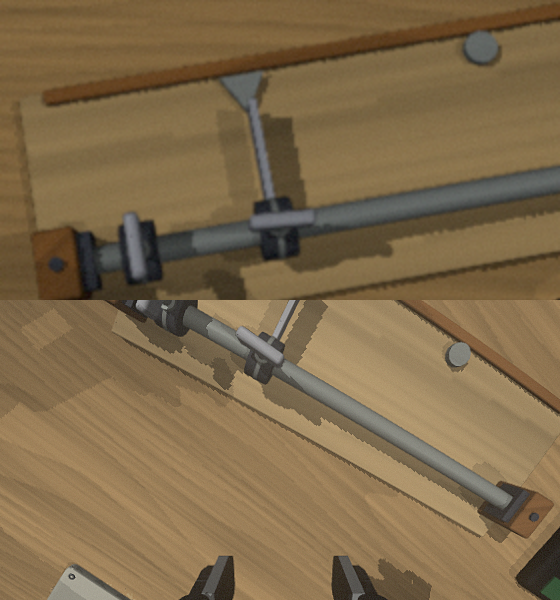

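Request:
{"method": "step_arm", "body": {"series": [[0.4,20,25,0,0,0,-0.12],[0.4,45,50,0,0,0,-0.24],[0.4,70,75,0,0,0,-0.36],[0.4,90,100,-20,0,0,-0.485],[0.4,90,100,-40,0,0,-0.485],[0.4,90,100,-40,0,0,-0.485],[0.4,90,100,-40,0,0,-0.485]]}}

```text
time: 9.52
ee_pos: [0.4989, 0.0477, 0.2343]
eef_rot: [3.138, 0.0, -1.363]
contact_force: [-0.4, -0.6, -0.8]
opening: 0.0513
```

```bash
python3 - <<'E'
from h import *
s=telemetry.get_state(); print(s['time'],s['ee_pos'],s['eef_rot'],s['contact_force'],s['opening'])
im=plate("wrist"); report("wrist"); save('w6.png',cv2.resize(im[30:240,140:420],None,fx=2.8,fy=2.8,interpolation=cv2.INTER_CUBIC))
E
```

```text
9.5167 [0.49885662 0.04770063 0.23434407] [ 3.13788612e+00  3.65831228e-04 -1.36291929e+00] [-0.39245282 -0.60943956 -0.7856859 ] 0.05130330324391939
wrist plate 354 0.0910859734110708 [0.08852563 0.09352774] 0.0662094276285548
 top edge A 0.0910859734110708 352
  mk 0.1 29 0.09282370782300028 0.0081
  mk 0.105 59 0.09232227636478338 0.0132
  mk 0.11 86 0.09295146219864217 0.0183
  mk 0.115 131 0.09242378255632563 0.0251
  mk 0.12 153 0.09289986942199688 0.03
wrist stop [0.5013 0.0475] [10.6 43.8] ang -1.45 [0.5029 0.048 ] 778
wrist plain [0.482  0.1438] [43.8 10.3] ang 0.21 [0.4837 0.1428] 851
```

View pics/w6.png

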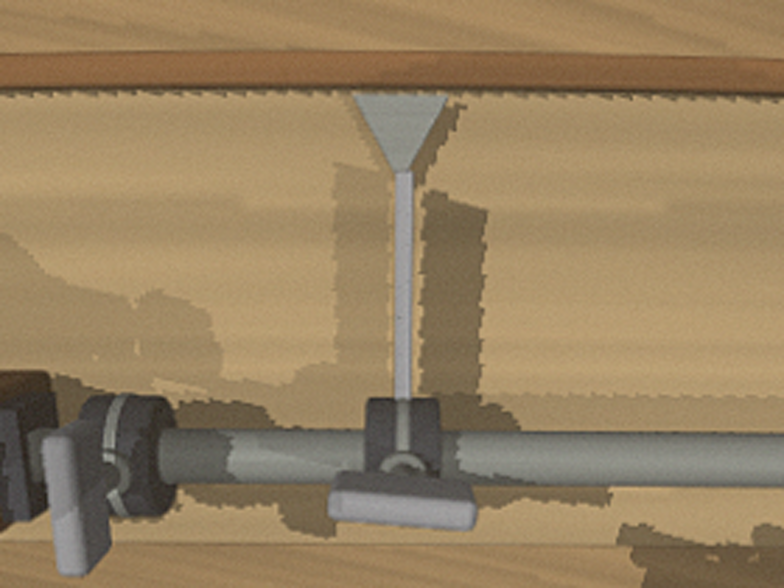

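The close-up shows the plate at column 403 and the marker's tip and base middle at 401, so they line up within about 1 mm. The plain collar is unchanged, so I'm handing in.

```bash
python3 -c "
from station import sign_off; print(sign_off())"
```

```text
the job is handed in; nothing more can be done
None
```

I loosened the stop collar's screw, slid the collar to the marker, let go with the screw left loose and handed the job in at about 9.5 s.

- **Screw:** I turned it about 1.45 rad anticlockwise (wing angle from 0.24 to 1.69 rad). The collar showed no visible shift in the scene picture taken after the turn, before any sliding.
- **Stop plate:** It sits about 1 mm short of the marker. The cameras disagree slightly: about 0.5–0.9 mm short by the scene camera, 1.5–1.7 mm by the top camera, and 0.7–1.7 mm by the wrist close-up. I left it there, because the arm had just moved about 1.4 mm further than commanded on the pull-back and regripping could have made it worse.
- **Slide:** The first slide overshot by about 2 mm. I pulled it back before letting go.
- **Plain collar and screw:** The top camera measures the same position and angle as before, within 0.1 mm and 0.002 rad.
- **Robot:** The gripper is clear above the jig and touching nothing. Force readings stayed at about 5 N or below in every report.

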